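# Run the stylus along the gable joint of a model house

## Task

Take the stylus out of its wooden stand and clear the open joint between the wall board and the roof board of the model-house panel with it: lower the tip into the joint at the foot of the long slope and guide it slowly (no faster than about 5 cm a second), in one pass over the peak to the foot of the short slope, without pressing hard, lifting the tip out on the way or running it over the boards. Then set the stylus gently back upright in its stand, collar flat on the stand, and leave the other things on the table alone.

Things in the scene. Friction and masses are not known exactly. Their poses are not given: they have to be found in the camera images.
- panel: Model-house panel fixed flat on the table, 175 (x) by 210 (y) by 18 mm: black backing, on it a pale gable-shaped wall board with three flat grey windows and, around its slopes, a brown card roof board, tops level. Between them an open joint. Origin on the underside, z up; boards' top at 18 mm, joint's floor at 6 mm. x: from wall foot to roof; y: from the long slope's foot to the short slope's foot.
- seam_start (a point): Start of the joint, at the foot of the long slope, 8 mm in from the panel's edge: on the joint's centre line, level with the boards' top. The joint is a groove 11 mm wide, 12 mm deep, with upright sides, open at both panel edges; it runs as an unequal V: a straight long slope (154 mm from here to the peak), then a straight short slope (85 mm from the peak to seam_end).
- seam_long_1 (a point): Point on the joint's centre line at the level of the boards' top, a third of the way from seam_start to seam_peak.
- seam_long_2 (a point): The same, two thirds of the way from seam_start to seam_peak.
- seam_peak (a point): Peak, where the long and the short slope of the joint meet: centre line, level of the boards' top.
- seam_short_mid (a point): Point on the joint's centre line at the level of the boards' top, half-way from seam_peak to seam_end.
- seam_end (a point): Far end of the seam, on its centre line, level of the boards' top, at the foot of the short slope, 11 mm in from the panel's edge along the joint.
- stylus_grip (a point): Centre of the upright square wooden handle (24 by 24 mm, 84 mm long) of the loose stylus (150 mm, about 80 g), 108 mm above its tip. z points up along the stylus; x and y are square to the handle's sides. Under the handle: a flat steel collar 36 mm across, 6 mm thick, its underside 60 mm above the tip; then a 14 mm shank narrowing to 6 mm (from 40 to 18 mm above the tip).
- stylus_tip (a point): Lowest point of the stylus: the end of its round 6 mm tip, on the axis. Same axes as stylus_grip.
- stand_mouth (a point): Fixed plywood stand, a block 70 by 70 by 66 mm high with an upright through hole 27 mm across. This point is the centre of the hole at the block's top face, 66 mm above the table. The stylus hangs in the hole with its collar resting flat on this face, so its tip is then 60 mm below this point.
- jar_mid (a point): Bystander: closed jar, 68 mm across, 85 mm high; this point is half-way up its axis. It stands on the side of the panel opposite to the stand.
- tower_mid (a point): Bystander: round model tower with a pointed roof, 72 mm across, 140 mm high; this point is on its axis, 50 mm above its foot.
- tape_roll_mid (a point): Bystander: empty card tape core lying flat, 100 mm across, 25 mm high; this point is its centre.

How it is judged (in metres and radians):
On the way, in this order (a step that is already met when the one before it is completed fails the run):
1. the stylus is lifted out of the stand (z of stylus_tip in the frame of stand_mouth above 0.005 m), for 0.05 s.
2. the stylus tip is down in the joint at the foot of the long slope (horizontal distance between stylus_tip and seam_start below 0.012 m and z of stylus_tip in the frame of panel below 0.015 m), for 0.03 s.
3. a third of the way up the long slope, tip in the joint (horizontal distance between stylus_tip and seam_long_1 below 0.009 m and z of stylus_tip in the frame of panel below 0.015 m), for 0.03 s.
4. two thirds of the way up the long slope, tip in the joint (horizontal distance between stylus_tip and seam_long_2 below 0.009 m and z of stylus_tip in the frame of panel below 0.015 m), for 0.03 s.
5. at the peak, tip in the joint (horizontal distance between stylus_tip and seam_peak below 0.009 m and z of stylus_tip in the frame of panel below 0.015 m), for 0.03 s.
6. half-way down the short slope, tip in the joint (horizontal distance between stylus_tip and seam_short_mid below 0.009 m and z of stylus_tip in the frame of panel below 0.015 m), for 0.03 s.
7. at the foot of the short slope, tip in the joint (horizontal distance between stylus_tip and seam_end below 0.012 m and z of stylus_tip in the frame of panel below 0.015 m), for 0.03 s.
At the end, for the whole second after the job is handed in: The stylus stands still and upright (within 0.1 rad) in the stand's hole, its tip 56 to 64 mm below the stand's top face (collar resting on the stand) and within 12 mm of the hole's axis (horizontal distance between stylus_tip and stand_mouth below 0.012 m and z of stylus_tip in the frame of stand_mouth between -0.064 and -0.056 m and angle between stylus_grip's own z axis and vertical below 0.1 rad and linear speed of stylus below 0.02 m/s); the robot touches nothing.
It fails at once if the tip moves faster than 0.08 m/s while it is in the joint (more than 15 mm from its two ends) (x of stylus_tip in the frame of panel between -0.09 and 0.085 m and y of stylus_tip in the frame of panel between -0.112 and 0.098 m and horizontal distance between stylus_tip and seam_start above 0.015 m and horizontal distance between stylus_tip and seam_end above 0.015 m and z of stylus_tip in the frame of panel between 0 and 0.015 m and linear speed of stylus above 0.08 m/s).
It fails at once if the tip is lifted out of the joint, or carried or rubbed less than 12 mm over the boards, more than 25 mm from the joint's two ends (x of stylus_tip in the frame of panel between -0.09 and 0.085 m and y of stylus_tip in the frame of panel between -0.112 and 0.098 m and horizontal distance between stylus_tip and seam_start above 0.025 m and horizontal distance between stylus_tip and seam_end above 0.025 m and z of stylus_tip in the frame of panel between 0.019 and 0.03 m).
It fails at once if the stylus presses on the panel with more than 25 N (contact force between stylus and panel above 25 N).
It fails at once if the stylus is dropped (moves faster than 0.5 m/s while not held) (contact force between the fingers and stylus below 0.2 N and linear speed of stylus above 0.5 m/s).
It fails at once if the jar, the tower or the tape roll is moved more than 20 mm (distance of any of jar_mid, tower_mid, tape_roll_mid from where it was at the start of the episode above 0.02 m).
It also fails if it takes over 64 s, if anything falls off the work surface, if the arm or the gripper's body presses on something with over 40 N, if the wrist force passes 120 N, or if a joint passes its speed limit or range.

## Robot

A 7-joint arm with a two-finger parallel gripper is mounted at the origin on the work surface. World frame = base frame: x ahead of the robot, y to its left, z up, the work surface at z = 0. Lengths are in mm, angles in rad, forces in N, time in s.
With the tool pointing down it reaches from about 400 to 875 mm from the base axis. Payload 6.5 kg.
Tool frame: the origin (TCP) lies midway between the tips of the shut fingers; the grasp point (between the pads) lies 19 mm behind it; x points along the fingers, z is the direction in which the jaws open and shut, and the axes are right-handed (so a half turn about x gives the same grasp; the last joint's range is limited). The gripper opens to 88 mm and grips with 3 to 60 N. Pads are 18 mm wide; open, the fingers measure 123 mm over their backs; the gripper's body (75 mm by 187 mm) begins 45 mm behind the grasp point.
Start: joints at [1.232, 0.536, -0.004, 1.538, 0.003, 1.067, -0.071], TCP at [175.125, -625.956, 238.716] pointing down, gripper open.
Joint ranges: [-2.7, 2.7], [-0.37, 2.16], [-1.27, 1.26], [0.24, 2.4], [-1.31, 4.45], [0.19, 1.91], [-2.76, 2.76]. Speed limits (rad/s): [2.39, 2.39, 3.14, 3.14, 3.14, 3.14, 3.14].

## Interface

Orientations are given as a unit quaternion [w, x, y, z].
In Python, from station import ctrl, capture, calibration, recognise gives the robot as it stands.
- The arm moves only by the tool move_arm, never from a script. Its arguments are lists of equal length, an entry for each row: "slide": the shift along the tool's x, y, z in mm, a list of three; "rot": the turn, a rotation vector about the tool's x, y, z in rad, a list of three; "fingers": the gripper's target within -1 to 1 (shut at 1, half-way at 0, fully open at -1). A call has 1 to 8 rows; each row is the pose to reach, as a shift and turn from the pose commanded when the call began, along the tool's axes at that moment; what a row does not reach only later rows make up. A row lasts 1/12 s, in which the tool goes at most 41.7 mm and 7.16 degrees, less where a joint would pass 70% of its speed; a pose out of reach is approached as far as the arm can. A call with a gripper value outside its range is refused whole. The fingers move at their own pace and stop on an object; "newtons" is the grip in N (left out, the last holds). Time passes only in rows, so rows that repeat a pose let the fingers close. It gives the time, the measured TCP pose, the force and the opening at its end, in the units of the state.
- ctrl.state(): the state, without advancing time (a new reading comes with each control period).
- capture(name): name is "side" or "top"; returns the picture (384x512x3 uint8, blue, green, red); there is no depth.
- calibration(name): a dict with "K" (3x3 intrinsics, pixels), "extrinsics" (4x4, takes a point from world to camera coordinates). Camera axes: x right, y up, looking along -z (the intrinsics and any distortion apply to the point x, -y, -z); pixel columns grow to the right and rows downward; lengths in mm; the calibration is good to about 2 mm. A picture is of the moment at which its call begins. calibration takes no time and is no camera call.
- ctrl.sign_off(): hands the job in, once; it reports no verdict.
Trained networks look in the newest picture that a camera, given by its name, has taken for a name from the list of things; names that differ only in an ending like _2 or _b are one class to them, and where a whole thing is asked for, a point or a joint stands for the part that bears it (a point fixed in the world has none). Each returns a list of dicts, best first, with "confidence" (0 to 1); they miss things now and then, are a little off and sometimes report something else, mostly with a low value. They report only what shows in the picture. A call takes as long as a camera call.
- recognise(camera, label): "point" ([column, row] in pixels, amid what is visible of it).
The state is a dict: "time_s": time; "joint_positions": joint angles; "joint_velocities": joint speeds; "joint_efforts": joint torques, N m; "eef_pos": TCP position; "eef_rot": TCP orientation; "ft_force": force on the tool from outside, world axes, zero at the start; "ft_torque": the same for the moment, N m; "opening": finger opening in mm.
Only numpy, scipy, OpenCV 4.12 (cv2) and the standard library are available. Lean on these libraries where they do the work, as an engineer would, in place of code of your own. Each camera call takes 0.05 s, during which the arm holds its last target. There are 200 camera calls.

## Working session

There is one attempt and no reset: what is moved stays moved. The work goes in short steps, Python scripts to look and compute and a tool call to move; the robot and the scene stay as the last step left them, time stands still between calls to the robot, and variables do not carry over. Pictures are saved under pics/ and viewed, about 8 in all and at most 12, crops included, and the job is handed in when it is done.

Besides the shell and the picture viewer there is one more tool, called after "Request:" in YAML: its name, and indented under it one key for each argument. move_arm: Moves the arm, as the interface text tells. Its arguments: {"type":"object","properties":{"slide":{"type":"array","items":{"type":"array","items":{"type":"number"}}},"rot":{"type":"array","items":{"type":"array","items":{"type":"number"}}},"fingers":{"type":"array","items":{"type":"number"}},"newtons":{"type":"number"}},"required":["slide","rot","fingers"]}

```bash
ls; mkdir -p pics
python3 - <<'E'
from station import ctrl,capture,calibration,recognise
import cv2,numpy as np
s=ctrl.state();print(s['time_s'],s['eef_pos'],s['eef_rot'],s['opening'])
for c in('side','top'):
    im=capture(c);cv2.imwrite(f'pics/{c}0.png',im)
    k=calibration(c);print(c,np.round(k['K'],1).tolist(),np.round(k['extrinsics'],4).tolist(),[x for x in k])
    for l in['panel','seam_start','seam_peak','seam_end','stylus_grip','stylus_tip','stand_mouth','jar_mid','tower_mid','tape_roll_mid']:
        print(l,[(np.round(r['point'],1).tolist(),round(r['confidence'],2)) for r in recognise(c,l)[:2]])
ims=[cv2.imread(f'pics/{c}0.png') for c in('side','top')]
cv2.imwrite('pics/both0.png',cv2.resize(np.vstack(ims),None,fx=.78,fy=.78))
E
```

```text
pics
0.0 [ 174.92622544 -625.41377367  237.86391071] [ 0.56284863  0.42767283  0.56385158 -0.42704657] 87.91412656242323
side [[369.1, 0.0, 253.8], [0.0, 369.1, 192.6], [0.0, 0.0, 1.0]] [[-0.9935, -0.113, -0.0155, 535.3443], [0.0672, -0.6902, 0.7205, -112.4588], [-0.0921, 0.7148, 0.6933, -1025.5586], [0.0, 0.0, 0.0, 1.0]] ['K', 'extrinsics']
panel [([255.5, 204.4], 0.91)]
seam_start [([256.0, 206.2], 0.56)]
seam_peak [([253.7, 209.2], 0.76)]
seam_end [([253.2, 207.1], 0.61)]
stylus_grip [([269.3, 307.6], 0.71), ([253.6, 208.3], 0.39)]
stylus_tip [([270.2, 307.6], 0.61)]
stand_mouth [([270.2, 329.4], 0.62)]
jar_mid [([296.3, 144.2], 0.95), ([252.9, 204.3], 0.49)]
tower_mid [([270.0, 326.7], 0.59), ([222.2, 142.1], 0.56)]
tape_roll_mid [([180.4, 285.2], 0.96)]
top [[418.1, 0.0, 252.3], [0.0, 418.1, 191.6], [0.0, 0.0, 1.0]] [[-0.0264, -0.9996, 0.0051, 27.8555], [0.9944, -0.0258, 0.1022, -560.53], [-0.102, 0.0077, 0.9948, -1026.8428], [0.0, 0.0, 0.0, 1.0]] ['K', 'extrinsics']
panel [([277.1, 195.4], 0.95)]
seam_start [([274.0, 198.8], 0.68)]
seam_peak [([278.2, 198.0], 0.59)]
seam_end [([275.1, 201.4], 0.87)]
stylus_grip [([114.4, 232.2], 0.87)]
stylus_tip [([114.6, 233.9], 0.71)]
stand_mouth [([128.9, 234.6], 0.59)]
jar_mid [([388.0, 241.3], 0.59)]
tower_mid [([372.6, 144.1], 0.9)]
tape_roll_mid [([134.0, 153.1], 0.78), ([276.7, 198.5], 0.43)]
```

Run:
```python
import cv2
a=cv2.imread('pics/top0.png')
cv2.imwrite('pics/t1.png',cv2.resize(a[110:270,190:350],None,fx=3.75,fy=3.75,interpolation=cv2.INTER_CUBIC))
```

```text
(no output)
```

View pics/both0.png

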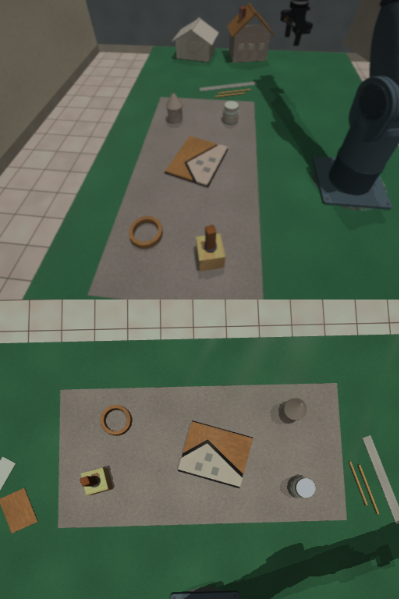

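View pics/t1.png

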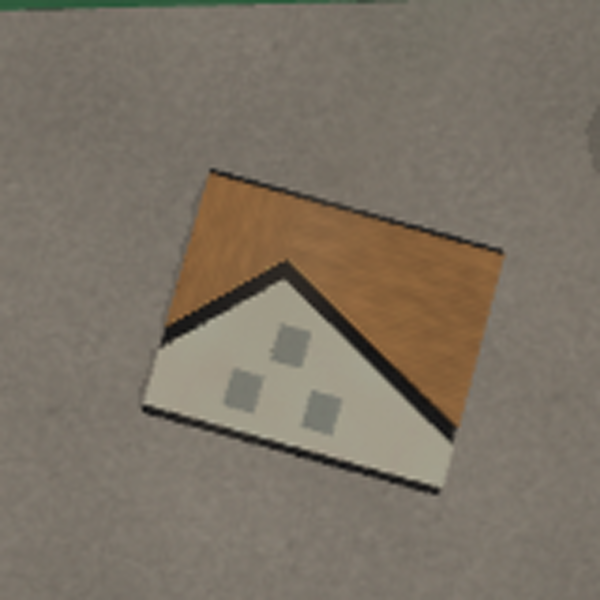

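The top view shows the panel and its dark V joint. In the crop, the long foot is at about (453,434), the peak at (287,267) and the short foot at (164,337). The stand with the stylus is at the left, near (122,233) in the full picture.

```bash
cat > h.py <<'E'
from station import ctrl,capture,calibration,recognise
import cv2,numpy as np
def cam(n):
    k=calibration(n);K=np.array(k['K']);E=np.array(k['extrinsics'])
    return np.diag([1,1,1])@K@np.diag([1,-1,-1])@E[:3]
def proj(n,p):
    q=cam(n)@np.append(p,1);return q[:2]/q[2]
def onz(n,px,z):
    P=cam(n);H=np.c_[P[:,0],P[:,1],P[:,2]*z+P[:,3]]
    q=np.linalg.solve(H,[*px,1]);return q[:2]/q[2]
def rect(n,im,z,x0,x1,y0,y1,s):
    """orthophoto on plane z: col = (y1-y)*s, row=(x1-x)*s"""
    P=cam(n);H=np.c_[P[:,0],P[:,1],P[:,2]*z+P[:,3]]
    A=np.array([[0,-1/s,x1],[-1/s,0,y1],[0,0,1.]])
    return cv2.warpPerspective(im,H@A,(int((y1-y0)*s),int((x1-x0)*s)),flags=cv2.INTER_CUBIC|cv2.WARP_INVERSE_MAP)
E
python3 - <<'E'
from h import *
im=cv2.imread('pics/top0.png')
for l,p,z in[('stand',(124,234),66),('handle',(112,231),150),('tape',(147,153),25),('tower',(375,143),100),('jar',(388,241),85),('panel',(277,195),18)]:print(l,onz('top',p,z).round())
c=lambda q:np.array([190+q[0]/3.75,110+q[1]/3.75])-.37
pts={k:onz('top',c(q),18) for k,q in dict(s=(453,434),p=(287,269),e=(164,337)).items()}
print({k:v.round(1) for k,v in pts.items()},np.linalg.norm(pts['s']-pts['p']),np.linalg.norm(pts['e']-pts['p']))
g=im.astype(float).sum(2)/3
P,S,Ee=pts['p'],pts['s'],pts['e']
def mid(a,b):
    out=[];d=(b-a)/np.linalg.norm(b-a);nn=np.array([-d[1],d[0]])
    for t in np.linspace(.12,.88,25):
        o=a+t*(b-a);r=np.arange(-14,14,.25)
        uv=np.array([proj('top',[*(o+k*nn),18]) for k in r],np.float32)
        v=cv2.remap(g.astype(np.float32),uv[:,0][None],uv[:,1][None],cv2.INTER_LINEAR)[0]
        th=lambda e:(e+v.min())/2
        i=np.argmin(np.where(abs(r)<6,v,999))
        lo=i
        while lo>0 and v[lo]<(v[:16].mean()+v[i])/2:lo-=1
        hi=i
        while hi<len(r)-1 and v[hi]<(v[-16:].mean()+v[i])/2:hi+=1
        out.append([*(o+nn*(r[lo]+r[hi])/2),r[hi]-r[lo]])
    out=np.array(out);f=cv2.fitLine(out[:,:2].astype(np.float32),cv2.DIST_HUBER,0,.01,.01).ravel()
    print('width',np.median(out[:,2]),'resid',np.abs((out[:,:2]-f[2:])@[-f[1],f[0]]).round(1).max())
    return f[2:],f[:2]
a,u=mid(P,S);b,v=mid(P,Ee)
t=np.linalg.solve(np.c_[u,-v],b-a);pk=a+t[0]*u
u*=np.sign(u@(S-P));v*=np.sign(v@(Ee-P))
print('peak',pk,'u',u,'v',v,'start',pk+154*u,'end',pk+85*v,'angle',np.degrees(np.arccos(u@v)))
print('edges along',u@(S-pk),v@(Ee-pk))
# crops of the stand
A=cv2.resize(im[190:270,80:160],(600,600),interpolation=cv2.INTER_CUBIC)
B=cv2.imread('pics/side0.png')
print('side stylus',proj('side',[*onz('top',(124,234),66),66]))
B=cv2.resize(B[270:360,225:315],(600,600),interpolation=cv2.INTER_CUBIC)
cv2.imwrite('pics/st.png',cv2.resize(np.hstack([A,B]),(800,400)))
E
```

```text
stand [463. 325.]
handle [469. 326.]
tape [667. 280.]
tower [ 663. -282.]
jar [ 430. -304.]
panel [552. -49.]
{'s': array([ 472.4, -131.6]), 'p': array([587.4, -22.9]), 'e': array([543.1,  61.9])} 158.26762013186885 95.71579197092052
width 10.5 resid 0.3Traceback (most recent call last):
  File "<stdin>", line 25, in <module>
  File "<stdin>", line 13, in mid
  File "h.py", line 7, in proj
    q=cam(n)@np.append(p,1);return q[:2]/q[2]
      ~~~^^^
  File "h.py", line 4, in cam
    k=calibration(n);K=np.array(k['K']);E=np.array(k['extrinsics'])
ValueError: time passes only in moves, steps and waits
```

```bash
sed -i 's/^def cam(n):/from functools import lru_cache\n@lru_cache\ndef cam(n):/' h.py
python3 - <<'E'
from h import *
im=cv2.imread('pics/top0.png')
g=(im.astype(float).sum(2)/3).astype(np.float32)
S,P,Ee=np.array([472.4,-131.6]),np.array([587.4,-22.9]),np.array([543.1,61.9])
def mid(a,b):
    out=[];d=(b-a)/np.linalg.norm(b-a);nn=np.array([-d[1],d[0]])
    for t in np.linspace(.14,.86,25):
        o=a+t*(b-a);r=np.arange(-14,14,.25)
        uv=np.array([proj('top',[*(o+k*nn),18]) for k in r],np.float32)
        v=cv2.remap(g,uv[:,0][None],uv[:,1][None],cv2.INTER_LINEAR)[0]
        i=lo=hi=np.argmin(np.where(abs(r)<6,v,999))
        while lo>0 and v[lo]<(v[:16].mean()+v[i])/2:lo-=1
        while hi<len(r)-1 and v[hi]<(v[-16:].mean()+v[i])/2:hi+=1
        out.append([*(o+nn*(r[lo]+r[hi])/2),r[hi]-r[lo]])
    out=np.array(out);f=cv2.fitLine(out[:,:2].astype(np.float32),cv2.DIST_HUBER,0,.01,.01).ravel()
    print('width',np.median(out[:,2]),'resid',np.abs((out[:,:2]-f[2:])@[-f[1],f[0]]).round(1).max())
    return f[2:],f[:2]
a,u=mid(P,S);b,v=mid(P,Ee)
t=np.linalg.solve(np.c_[u,-v],b-a);pk=a+t[0]*u
u=u*np.sign(u@(S-P));v=v*np.sign(v@(Ee-P))
print('peak',pk,'u',u,'v',v,'start',pk+154*u,'end',pk+85*v)
print('edges along',u@(S-pk),v@(Ee-pk))
A=cv2.resize(im[190:270,80:160],(600,600),interpolation=cv2.INTER_CUBIC)
B=cv2.imread('pics/side0.png')
q=onz('top',(124,234),66);print('side stylus',proj('side',[*q,66]),proj('side',[*q,150]))
B=cv2.resize(B[270:360,225:315],(600,600),interpolation=cv2.INTER_CUBIC)
cv2.imwrite('pics/st.png',cv2.resize(np.hstack([A,B]),(800,400)))
E
```

```text
width 10.5 resid 0.3
width 10.75 resid 0.6
peak [587.6387   -21.355679] u [-0.72427279 -0.68951356] v [-0.4677164   0.88387859] start [ 476.10066259 -127.54076743] end [547.88277823  53.77400148]
edges along 159.47918911497973 94.41937874899567
side stylus [271.56073703 313.07565603] [272.31589579 292.14739366]
```

View pics/st.png

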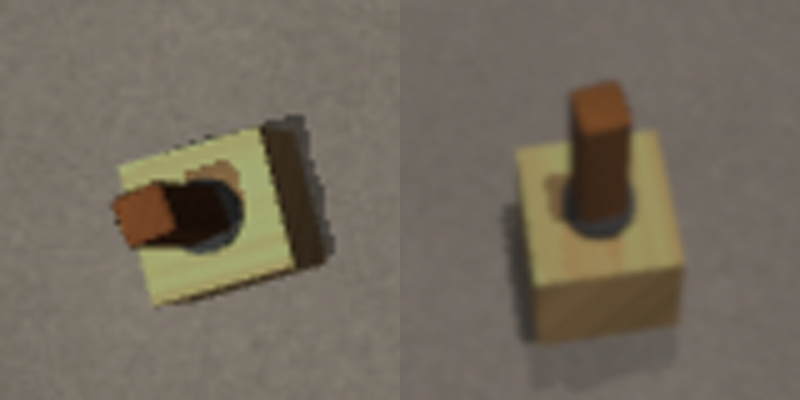

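The stand's top-face corners are at about (120,165), (262,128), (294,270) and (155,305) in the left crop. The handle-top centre is at about (145,216), turned about 15° like the stand.

Run:
```python
from h import *
from scipy.spatial.transform import Rotation as R
c=lambda q:np.array([80+q[0]/5,190+q[1]/5])-.4
cs=[onz('top',c(q),66) for q in[(120,165),(262,128),(294,270),(155,305)]]
hs=[onz('top',c(q),156) for q in[(113,200),(163,184),(176,232),(128,247)]]
for k in(cs,hs):
    k=np.array(k);print(k.mean(0),[ (np.linalg.norm(d).round(1),np.degrees(np.arctan2(d[1],d[0])).round(1)) for d in np.roll(k,-1,0)-k])
# side view: collar/handle
cc=lambda q:np.array([225+(q[0]-400)*90/400,270+q[1]*90/400])-.4
ss=[onz('side',cc(q),66) for q in[(517,150),(656,132),(684,264),(536,284)]]
ht=[onz('side',cc(q),156) for q in[(571,94),(617,84),(630,122),(582,135)]]
for k in(ss,ht):
    k=np.array(k);print('side',k.mean(0),[ (np.linalg.norm(d).round(1),np.degrees(np.arctan2(d[1],d[0])).round(1)) for d in np.roll(k,-1,0)-k])
s=ctrl.state();q=s['eef_rot'];M=R.from_quat([*q[1:],q[0]]).as_matrix();print(M.round(3))
```

```text
[465.31027012 331.70825576] [(np.float64(70.2), np.float64(-76.8)), (np.float64(70.3), np.float64(-167.2)), (np.float64(68.1), np.float64(102.6)), (np.float64(69.6), np.float64(14.5))]
[465.42399702 331.59212157] [(np.float64(22.8), np.float64(-73.6)), (np.float64(21.9), np.float64(-164.5)), (np.float64(21.8), np.float64(105.9)), (np.float64(21.8), np.float64(18.1))]
side [467.14900248 331.64151152] [(np.float64(69.5), np.float64(-165.9)), (np.float64(68.9), np.float64(104.2)), (np.float64(69.6), np.float64(14.0)), (np.float64(68.8), np.float64(-75.9))]
side [467.41210546 333.13856574] [(np.float64(21.1), np.float64(-160.3)), (np.float64(19.6), np.float64(111.2)), (np.float64(22.0), np.float64(22.6)), (np.float64(20.7), np.float64(-71.2))]
[[-0.     0.963  0.269]
 [-0.     0.269 -0.963]
 [-1.    -0.     0.   ]]
```

Request:
move_arm:
  slide:
    - [-5,40,-13]
    - [-10,80,-26]
    - [-15,120,-39]
    - [-20,160,-52]
    - [-25,200,-65]
    - [-30,240,-78]
    - [-30,275,-90]
    - [-30,300,-100]
  rot:
    - [-0.1,0,0]
    - [-0.2,0,0]
    - [-0.3,0,0]
    - [-0.4,0,0]
    - [-0.5,0,0]
    - [-0.6,0,0]
    - [-0.7,0,0]
    - [-0.787,0,0]
  fingers: [-1,-1,-1,-1,-1,-1,-1,-1]
  newtons: 40

```text
time_s: 1.77
eef_pos: [441.4, -445.4, 269.5]
eef_rot: [0.686, 0.176, 0.684, -0.175]
ft_force: [-0.8, 0.5, -0.2]
opening: 87.9
```

Request:
move_arm:
  slide:
    - [0,40,-8]
    - [0,80,-16]
    - [0,120,-24]
    - [0,160,-32]
    - [0,200,-40]
    - [0,240,-48]
    - [0,280,-56]
    - [0,320,-64]
  rot:
    - [-0.1,0,0]
    - [-0.2,0,0]
    - [-0.3,0,0]
    - [-0.4,0,0]
    - [-0.5,0,0]
    - [-0.6,0,0]
    - [-0.7,0,0]
    - [-0.8,0,0]
  fingers: [-1,-1,-1,-1,-1,-1,-1,-1]

```text
time_s: 2.43
eef_pos: [538.0, -136.6, 269.0]
eef_rot: [0.7, -0.104, 0.699, 0.103]
ft_force: [1.1, 0.2, -0.8]
opening: 88.2
```

```bash
cat >> h.py <<'E'
from scipy.spatial.transform import Rotation as R
def st():
    s=ctrl.state();q=s['eef_rot'];M=R.from_quat([*q[1:],q[0]]).as_matrix()
    return s,np.array(s['eef_pos']),M
def to(target):
    s,p,M=st();print('t',s['time_s'],'p',p.round(1),'jaw',np.degrees(np.arctan2(M[1,2],M[0,2])).round(1),'q',np.round(s['joint_positions'],2),'F',np.round(s['ft_force'],1),'open',round(s['opening'],1));print('slide',(M.T@(np.array(target)-p)).round(1));return M
E
python3 -c "
from h import *
print(to([466,332,230]).round(3))"
```

```text
t 2.4333 p [ 538.  -136.6  269. ] jaw 16.8 q [ 0.58  0.39 -0.53  1.74  0.22  1.07  0.27] F [ 1.1  0.2 -0.8] open 88.2
slide [ 38.8 469.5  66.7]
[[ 0.001 -0.289  0.957]
 [-0.     0.957  0.289]
 [-1.    -0.001  0.   ]]
```

Request:
move_arm:
  slide:
    - [5,40,6]
    - [10,80,12]
    - [15,120,18]
    - [20,160,24]
    - [25,200,30]
    - [30,240,36]
    - [35,280,42]
    - [38,320,46]
  rot:
    - [0,0,0]
    - [0,0,0]
    - [0,0,0]
    - [0,0,0]
    - [0,0,0]
    - [0,0,0]
    - [0,0,0]
    - [0,0,0]
  fingers: [-1,-1,-1,-1,-1,-1,-1,-1]

```text
time_s: 3.1
eef_pos: [490.2, 183.1, 230.5]
eef_rot: [0.7, -0.102, 0.7, 0.102]
ft_force: [0.5, -0.2, 0.7]
opening: 88.4
```

Request:
move_arm:
  slide:
    - [0,40,5]
    - [0,80,10]
    - [0,115,15]
    - [0,140,19]
    - [0,149,20.5]
    - [0,149,20.5]
    - [0,149,20.5]
    - [0,149,20.5]
  rot:
    - [0,0,0]
    - [0,0,0]
    - [0,0,0]
    - [0,0,0]
    - [0,0,0]
    - [0,0,0]
    - [0,0,0]
    - [0,0,0]
  fingers: [-1,-1,-1,-1,-1,-1,-1,-1]

```text
time_s: 3.77
eef_pos: [468.8, 327.7, 230.4]
eef_rot: [0.7, -0.102, 0.7, 0.1]
ft_force: [0.3, -0.2, 0.6]
opening: 88.2
```

Run:
```python
from h import *
M=to([466,332,106]);print(M.round(3))
a=capture('side');b=capture('top')
p=st()[1]
for n,im in(('side',a),('top',b)):
    u=proj(n,p);print(n,u);cv2.circle(im,tuple(int(round(x)) for x in u),1,(0,0,255),-1)
A=cv2.resize(a[240:360,210:330],(400,400),interpolation=cv2.INTER_CUBIC);B=cv2.resize(b[170:290,60:180],(400,400),interpolation=cv2.INTER_CUBIC)
cv2.imwrite('pics/ab.png',np.hstack([A,B]))
```

```text
t 3.7667 p [468.8 327.7 230.4] jaw 16.4 q [-0.21  0.49 -0.64  1.73  0.34  1.03 -0.68] F [ 0.3 -0.2  0.6] open 88.2
slide [124.4   5.1  -1.4]
[[ 0.    -0.282  0.959]
 [-0.002  0.959  0.282]
 [-1.    -0.002 -0.   ]]
side [269.67610652 269.76422047]
top [ 98.00569094 230.87427708]
```

View pics/ab.png

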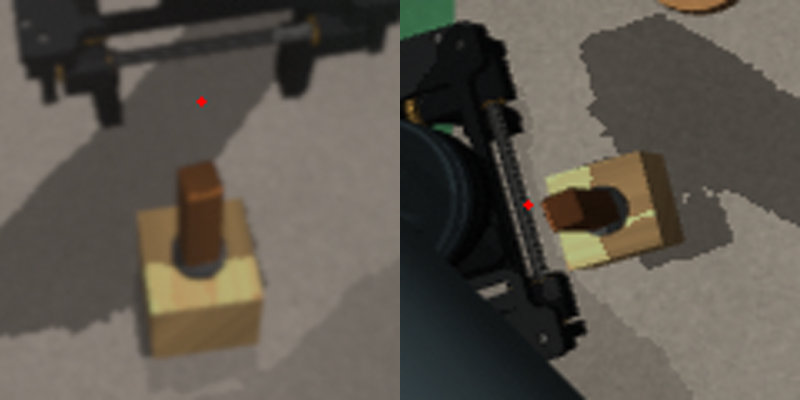

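The gripper sits squarely above the handle: the projected TCP at (200,102) lies midway between the fingertips, with the handle below it. Next: descend and grip.

Request:
move_arm:
  slide:
    - [20,4.5,-1]
    - [50,4.5,-1]
    - [80,4.5,-1]
    - [105,4.5,-1]
    - [118,4.5,-1]
    - [124,4.5,-1]
    - [124,4.5,-1]
    - [124,4.5,-1]
  rot:
    - [0,0,0]
    - [0,0,0]
    - [0,0,0]
    - [0,0,0]
    - [0,0,0]
    - [0,0,0]
    - [0,0,0]
    - [0,0,0]
  fingers: [-1,-1,-1,-1,-1,-1,-1,0.2]

```text
time_s: 4.53
eef_pos: [466.3, 334.4, 107.7]
eef_rot: [0.7, -0.101, 0.699, 0.102]
ft_force: [-0.5, 0.2, -0.3]
opening: 83.2
```

Request:
move_arm:
  slide:
    - [0,0,0]
    - [0,0,0]
    - [0,0,0]
    - [0,0,0]
    - [0,0,0]
    - [0,0,0]
    - [0,0,0]
    - [0,0,0]
  rot:
    - [0,0,0]
    - [0,0,0]
    - [0,0,0]
    - [0,0,0]
    - [0,0,0]
    - [0,0,0]
    - [0,0,0]
    - [0,0,0]
  fingers: [0.2,0.3,0.5,1,1,1,1,1]

```text
time_s: 5.2
eef_pos: [465.5, 334.1, 106.7]
eef_rot: [0.7, -0.102, 0.7, 0.102]
ft_force: [-0.4, 0.6, -0.7]
opening: 30.2
```

Request:
move_arm:
  slide:
    - [0,0,0]
    - [0,0,0]
    - [0,0,0]
    - [0,0,0]
    - [0,0,0]
    - [0,0,0]
    - [0,0,0]
    - [0,0,0]
  rot:
    - [0,0,0]
    - [0,0,0]
    - [0,0,0]
    - [0,0,0]
    - [0,0,0]
    - [0,0,0]
    - [0,0,0]
    - [0,0,0]
  fingers: [1,1,1,1,1,1,1,1]
  newtons: 45

```text
time_s: 5.87
eef_pos: [465.6, 334.1, 106.7]
eef_rot: [0.7, -0.102, 0.7, 0.102]
ft_force: [-0.0, 1.0, 0.7]
opening: 24.0
```

```bash
python3 -c "
from h import *
for i in range(3): to([476,-127.5,230]); capture('top')"
```

```text
t 5.8667 p [465.6 334.1 106.7] jaw 16.6 q [-0.29  0.65 -0.56  1.81  0.46  0.81 -0.79] F [-0.   1.   0.7] open 24.0
slide [-123.3 -445.5 -121.6]
t 5.9167 p [465.6 334.1 106.7] jaw 16.6 q [-0.29  0.65 -0.56  1.81  0.46  0.81 -0.79] F [ 0.2 -0.5 -0.5] open 23.8
slide [-123.3 -445.4 -121.6]
t 5.9667 p [465.5 334.2 106.7] jaw 16.6 q [-0.29  0.65 -0.56  1.81  0.46  0.81 -0.79] F [-0.8 -0.1 -0.1] open 23.9
slide [-123.3 -445.5 -121.6]
```

Request:
move_arm:
  slide:
    - [-5,0,0]
    - [-15,0,0]
    - [-35,0,0]
    - [-65,0,0]
    - [-95,-10,-3]
    - [-115,-40,-11]
    - [-120,-75,-20]
    - [-120,-110,-30]
  rot:
    - [0,0,0]
    - [0,0,0]
    - [0,0,0]
    - [0,0,0]
    - [0,0,0]
    - [0,0,0]
    - [0,0,0]
    - [0,0,0]
  fingers: [1,1,1,1,1,1,1,1]

```text
time_s: 6.68
eef_pos: [469.1, 220.3, 229.6]
eef_rot: [0.701, -0.102, 0.698, 0.103]
ft_force: [1.4, -0.6, -1.2]
opening: 23.9
```

Request:
move_arm:
  slide:
    - [0,-35,-10]
    - [0,-70,-20]
    - [0,-110,-31]
    - [0,-150,-42]
    - [0,-190,-53]
    - [0,-230,-64]
    - [0,-265,-73]
    - [0,-295,-81]
  rot:
    - [0,0,0]
    - [0,0,0]
    - [0,0,0]
    - [0,0,0]
    - [0,0,0]
    - [0,0,0]
    - [0,0,0]
    - [0,0,0]
  fingers: [1,1,1,1,1,1,1,1]

```text
time_s: 7.35
eef_pos: [474.3, -88.7, 227.7]
eef_rot: [0.7, -0.102, 0.7, 0.101]
ft_force: [0.6, 0.4, -0.5]
opening: 23.9
```

```bash
python3 -c "
from h import *
to([476,-127.5,150])"
```

```text
t 7.35 p [474.3 -88.7 227.7] jaw 16.5 q [ 0.56  0.32 -0.56  1.96  0.21  0.92  0.19] F [ 0.6  0.4 -0.5] open 23.9
slide [ 77.7 -37.6  -9.4]
```

Request:
move_arm:
  slide:
    - [5,-20,-5]
    - [25,-34,-8]
    - [50,-37.5,-9.5]
    - [70,-37.5,-9.5]
    - [85,-37.5,-9.5]
    - [91,-37.5,-9.5]
    - [91,-37.5,-9.5]
    - [91,-37.5,-9.5]
  rot:
    - [0,0,0]
    - [0,0,0]
    - [0,0,0]
    - [0,0,0]
    - [0,0,0]
    - [0,0,0]
    - [0,0,0]
    - [0,0,0]
  fingers: [1,1,1,1,1,1,1,1]

```text
time_s: 8.02
eef_pos: [476.7, -124.1, 136.6]
eef_rot: [0.7, -0.102, 0.699, 0.102]
ft_force: [-0.1, 0.0, -0.8]
opening: 23.8
```

Run:
```python
from h import *
to([476,-127.5,136])
p=st()[1];im=capture('side');cv2.imwrite('pics/side2.png',im)
tip=p-[0,0,100.7];print('tip px',proj('side',tip),'start px',proj('side',[476.1,-127.5,18]),'camdir',np.array(calibration('side')['extrinsics'])[2,:3])
a=im[150:270,190:350].copy()
for q in([476.1,-127.5],[587.6,-21.4],[547.9,53.8]):
    print(proj('side',[*q,18]))
a=cv2.resize(a,(800,600),interpolation=cv2.INTER_CUBIC)
def dot(P,c):
    u=(proj('side',P)-[190,150]+.5)*5-.5;cv2.circle(a,tuple(int(round(x)) for x in u),2,c,-1)
dot(tip,(0,0,255))
for q in([476.1,-127.5],[587.6,-21.4],[547.9,53.8]):dot([*q,18],(0,255,0))
cv2.imwrite('pics/s2.png',a)
```

```text
t 8.0167 p [ 476.7 -124.1  136.6] jaw 16.6 q [ 0.56  0.47 -0.48  2.01  0.32  0.74  0.17] F [-0.1  0.  -0.8] open 23.8
slide [ 0.6 -3.  -1.6]
tip px [278.30213961 182.43788757] start px [278.38291728 185.9705868 ] camdir [-0.09210899  0.71476056  0.69327721]
[278.38291728 185.9705868 ]
[238.01816714 207.98336222]
[248.27638625 228.49434952]
```

View pics/s2.png

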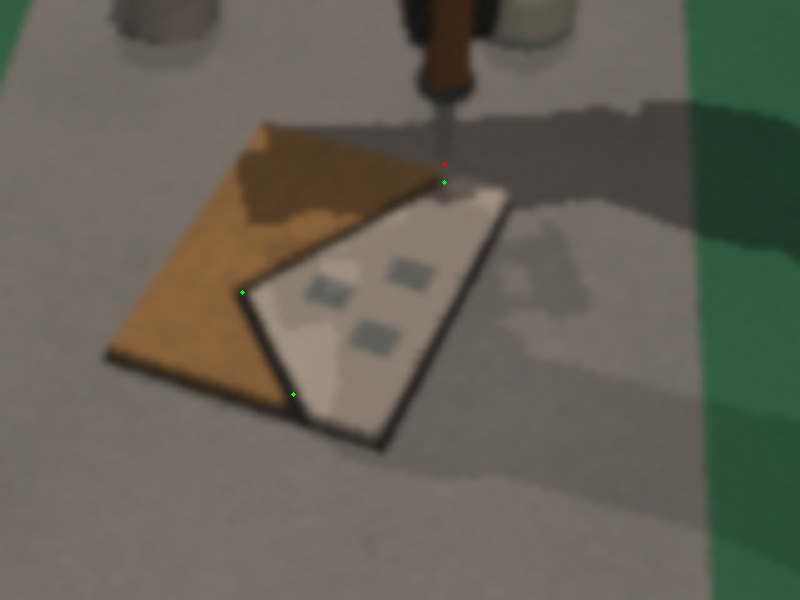

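```bash
cat > groove.py <<'E'
from h import *
def mid(cam,g,a,b,t0=.14,t1=.86):
    out=[];d=(b-a)/np.linalg.norm(b-a);nn=np.array([-d[1],d[0]])
    for t in np.linspace(t0,t1,25):
        o=a+t*(b-a);r=np.arange(-14,14,.25)
        uv=np.array([proj(cam,[*(o+k*nn),18]) for k in r],np.float32)
        v=cv2.remap(g,uv[:,0][None],uv[:,1][None],cv2.INTER_LINEAR)[0]
        i=lo=hi=np.argmin(np.where(abs(r)<6,v,999))
        while lo>0 and v[lo]<(v[:16].mean()+v[i])/2:lo-=1
        while hi<len(r)-1 and v[hi]<(v[-16:].mean()+v[i])/2:hi+=1
        out.append([*(o+nn*(r[lo]+r[hi])/2),r[hi]-r[lo]])
    out=np.array(out);f=cv2.fitLine(out[:,:2].astype(np.float32),cv2.DIST_HUBER,0,.01,.01).ravel()
    print('width',np.median(out[:,2]),'resid',np.abs((out[:,:2]-f[2:])@[-f[1],f[0]]).round(1).max())
    return f[2:],f[:2]*np.sign(f[:2]@(b-a))
def fit(cam,im):
    S,P,Ee=np.array([472.4,-131.6]),np.array([587.4,-22.9]),np.array([543.1,61.9])
    g=(im.astype(float).sum(2)/3).astype(np.float32)
    a,u=mid(cam,g,P,S);b,v=mid(cam,g,P,Ee)
    t=np.linalg.solve(np.c_[u,-v],b-a);pk=a+t[0]*u
    print(cam,'peak',pk.round(1),'start',(pk+154*u).round(1),'end',(pk+85*v).round(1),'u',u,'v',v)
E
python3 - <<'E'
from groove import *
fit('side',cv2.imread('pics/side0.png'));fit('top',cv2.imread('pics/top0.png'))
im=cv2.imread('pics/side2.png')[160:200,255:305]
im=cv2.convertScaleAbs(im,alpha=1.8)
cv2.imwrite('pics/s3.png',cv2.resize(im,(750,600),interpolation=cv2.INTER_CUBIC))
E
```

```text
width 10.5 resid 0.6
width 9.0 resid 0.4
side peak [590.1 -22.7] start [ 478.9 -129.2] end [550.3  52.3] u [-0.72229904 -0.69158083] v [-0.4686403   0.88338906]
width 10.5 resid 0.3
width 10.75 resid 0.6
top peak [587.6 -21.4] start [ 476.1 -127.5] end [547.9  53.8] u [-0.72427279 -0.68951356] v [-0.4677164   0.88387859]
```

View pics/s3.png

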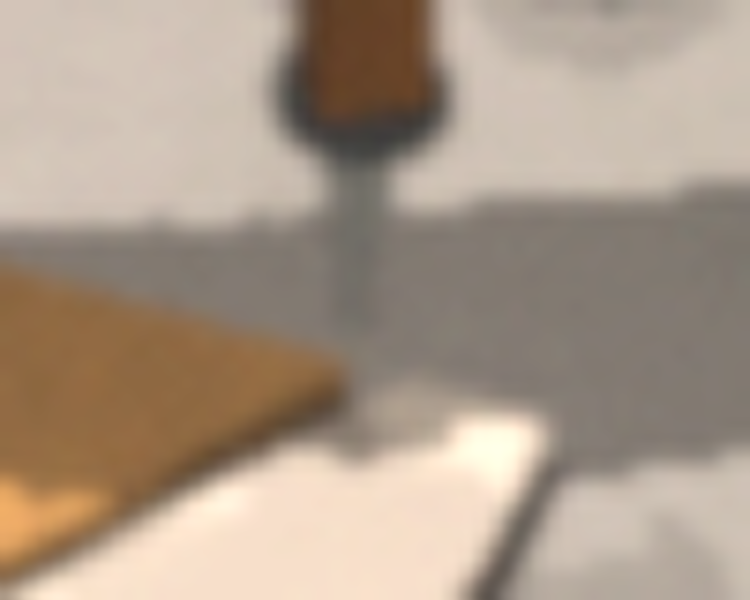

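The stylus hangs upright. In the crop, the collar centre is at about (361,105), its lower rim at row 155, and the tip ends near (355,330), close to the prediction. The roof edge corner is at (350,370), with the groove just right of it.

Run:
```python
from h import *
p=np.array([476.7,-124.1,136.6])
T=p-[0,0,100.7]
th=np.linspace(0,6.28,100)
f=lambda u:((u-[255,160]+.5)*15-.5).round()
for z in(60,66):
    c=np.array([proj('side',T+[18*np.cos(a),18*np.sin(a),z]) for a in th]);print('collar',z,f(c.min(0)),f(c.max(0)))
for z in(0,30,55):print(z,f(proj('side',T+[0,0,z])))
print('per mm x,y,z',[(proj('side',T+d)-proj('side',T)).round(3)*15 for d in np.eye(3)])
```

```text
collar 60 [274.  60.] [457. 178.]
collar 66 [275.  37.] [458. 155.]
0 [356. 344.]
30 [361. 233.]
55 [365. 138.]
per mm x,y,z [array([-4.89 , -0.315]), array([-0.315,  3.285]), array([ 0.15 , -3.615])]
```

Request:
move_arm:
  slide:
    - [6,-1,-0.3]
    - [12,-1,-0.3]
    - [15,-1,-0.3]
    - [17,-1,-0.3]
    - [18.5,-1,-0.3]
    - [19.5,-1,-0.3]
    - [20.5,-1,-0.3]
    - [20.5,-1,-0.3]
  rot:
    - [0,0,0]
    - [0,0,0]
    - [0,0,0]
    - [0,0,0]
    - [0,0,0]
    - [0,0,0]
    - [0,0,0]
    - [0,0,0]
  fingers: [1,1,1,1,1,1,1,1]

```text
time_s: 8.73
eef_pos: [476.1, -125.4, 115.1]
eef_rot: [0.7, -0.102, 0.7, 0.102]
ft_force: [0.4, 0.1, -0.8]
opening: 23.7
```

Run:
```python
from h import *
to([476.7,-125.2,112])
im=capture('side');cv2.imwrite('pics/side3.png',im)
im=cv2.convertScaleAbs(im[160:200,255:305],alpha=1.8)
cv2.imwrite('pics/s4.png',cv2.resize(im,(750,600),interpolation=cv2.INTER_CUBIC))
```

```text
t 8.7333 p [ 476.1 -125.4  115.1] jaw 16.6 q [ 0.54  0.5  -0.47  2.02  0.35  0.69  0.15] F [ 0.4  0.1 -0.8] open 23.7
slide [3.1 0.  0.6]
```

View pics/s4.png

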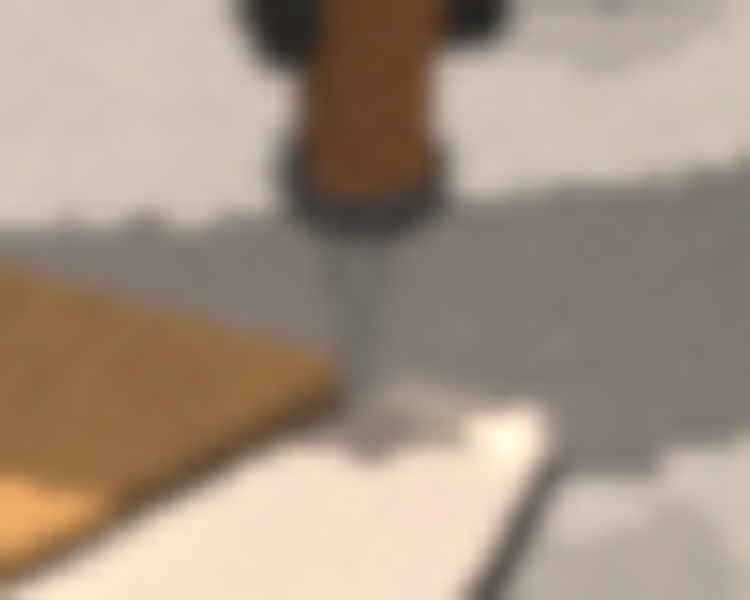

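The shank runs down to about (362,395), beside the roof corner at (345,385) and so at the groove mouth. No force yet; I'll go 3.5 mm deeper.

Request:
move_arm:
  slide:
    - [0.7,0,0.3]
    - [1.4,0,0.5]
    - [2.1,0,0.5]
    - [2.8,0,0.5]
    - [3.5,0,0.5]
    - [3.5,0,0.5]
  rot:
    - [0,0,0]
    - [0,0,0]
    - [0,0,0]
    - [0,0,0]
    - [0,0,0]
    - [0,0,0]
  fingers: [1,1,1,1,1,1]

```text
time_s: 9.28
eef_pos: [476.6, -125.3, 111.6]
eef_rot: [0.7, -0.102, 0.7, 0.102]
ft_force: [-0.4, 0.1, -0.7]
opening: 23.9
```

```bash
python3 -c "
from h import *
for i in range(4): to([476.7,-125.2,112]);capture('side')"
```

```text
t 9.2833 p [ 476.6 -125.3  111.6] jaw 16.6 q [ 0.54  0.51 -0.46  2.02  0.35  0.69  0.14] F [-0.4  0.1 -0.7] open 23.9
slide [-0.4  0.   0.1]
t 9.3333 p [ 476.6 -125.2  111.6] jaw 16.6 q [ 0.54  0.51 -0.46  2.02  0.35  0.69  0.14] F [ 0.5 -0.4 -1. ] open 24.1
slide [-0.4  0.   0.1]
t 9.3833 p [ 476.6 -125.3  111.7] jaw 16.6 q [ 0.54  0.51 -0.46  2.02  0.35  0.69  0.14] F [ 0.6 -0.1 -1.4] open 24.0
slide [-0.3  0.   0.1]
t 9.4333 p [ 476.7 -125.3  111.7] jaw 16.6 q [ 0.54  0.51 -0.46  2.02  0.35  0.69  0.14] F [-0.1 -0.4 -1.6] open 24.0
slide [-0.3  0.   0.1]
```

Nothing resists with the tip about 7 mm below the boards' top. I'll probe sideways to centre it in the groove.

Request:
move_arm:
  slide:
    - [0,-0.9,0.5]
    - [0,-1.8,0.9]
    - [0,-2.2,1.1]
    - [0,-2.2,1.1]
  rot:
    - [0,0,0]
    - [0,0,0]
    - [0,0,0]
    - [0,0,0]
  fingers: [1,1,1,1]

```text
time_s: 9.82
eef_pos: [478.5, -127.2, 111.7]
eef_rot: [0.7, -0.102, 0.7, 0.102]
ft_force: [-0.2, -0.2, -0.5]
opening: 23.8
```

```bash
cat > f.py <<'E'
from h import *
n=np.array([.69,-.724])
F=[];T=[]
for i in range(4):
    s,p,M=st();F.append(s['ft_force']);T.append(s['ft_torque']);capture('side')
F=np.mean(F,0);T=np.mean(T,0);print('p',p.round(1),'n.p',(n@p[:2]).round(2),'F',F.round(1),'F.n',(n@F[:2]).round(2),'T',T.round(2))
E
python3 f.py
```

```text
p [ 478.3 -127.   111.7] n.p 422.01 F [-0.  -0.1 -0.7] F.n 0.03 T [-0.04 -0.09  0.02]
```

Request:
move_arm:
  slide:
    - [0,-0.5,0.25]
    - [0,-0.9,0.45]
    - [0,-1.3,0.7]
    - [0,-1.3,0.7]
  rot:
    - [0,0,0]
    - [0,0,0]
    - [0,0,0]
    - [0,0,0]
  fingers: [1,1,1,1]

```text
time_s: 10.35
eef_pos: [479.5, -128.2, 111.7]
eef_rot: [0.7, -0.102, 0.7, 0.102]
ft_force: [0.4, 0.7, -0.5]
opening: 24.2
```

```bash
python3 f.py
```

```text
p [ 479.4 -128.1  111.7] n.p 423.55 F [-0.2  0.4 -1.1] F.n -0.41 T [-0.04 -0.1  -0.01]
```

Request:
move_arm:
  slide:
    - [0,-0.5,0.25]
    - [0,-0.9,0.45]
    - [0,-0.9,0.45]
  rot:
    - [0,0,0]
    - [0,0,0]
    - [0,0,0]
  fingers: [1,1,1]

```text
time_s: 10.8
eef_pos: [479.9, -128.7, 111.6]
eef_rot: [0.7, -0.102, 0.7, 0.102]
ft_force: [0.0, 1.2, 0.1]
opening: 23.5
```

```bash
python3 f.py
```

```text
p [ 479.9 -128.7  111.7] n.p 424.34 F [-0.5  1.  -0.5] F.n -1.07 T [ 0.16  0.07 -0.02]
```

Request:
move_arm:
  slide:
    - [0,1.5,-0.8]
    - [0,3,-1.6]
    - [0,4.2,-2.2]
    - [0,4.9,-2.5]
    - [0,5.2,-2.7]
    - [0,5.2,-2.7]
  rot:
    - [0,0,0]
    - [0,0,0]
    - [0,0,0]
    - [0,0,0]
    - [0,0,0]
    - [0,0,0]
  fingers: [1,1,1,1,1,1]

```text
time_s: 11.5
eef_pos: [476.2, -124.7, 111.8]
eef_rot: [0.7, -0.102, 0.7, 0.102]
ft_force: [-0.1, -1.4, -1.3]
opening: 23.4
```

```bash
python3 f.py
```

```text
p [ 476.1 -124.7  111.7] n.p 418.82 F [ 0.4 -0.7 -1.6] F.n 0.79 T [-0.12 -0.24 -0.03]
```

The walls make contact at about n=418.9 and 423.9, so the groove is centred at about 421.4, with the tip at the seam's start. Next: centre and start the stroke at about 40 mm/s.

Request:
move_arm:
  slide:
    - [0,-1.2,0.6]
    - [0,-2.2,1.15]
    - [0,-1.3,2.9]
    - [0,0.1,5.6]
    - [0,1.6,8.5]
    - [0,3.1,11.4]
    - [0,4.6,14.4]
    - [0,6.1,17.3]
  rot:
    - [0,0,0]
    - [0,0,0]
    - [0,0,0]
    - [0,0,0]
    - [0,0,0]
    - [0,0,0]
    - [0,0,0]
    - [0,0,0]
  fingers: [1,1,1,1,1,1,1,1]

```text
time_s: 12.37
eef_pos: [491.2, -113.4, 111.7]
eef_rot: [0.7, -0.102, 0.7, 0.102]
ft_force: [-0.2, 0.1, -0.8]
opening: 24.1
```

```bash
cat > f2.py <<'E'
from h import *
d=np.array([.7233,.6906]);n=np.array([.6906,-.7233]);S=np.array([477.6,-126.7])
s,p,M=st();F=np.array(s['ft_force'])
print('p',p.round(1),'along',(d@(p[:2]-S)).round(1),'off centre',(n@p[:2]-421.5).round(2),'F',F.round(1),'F.n',(n@F[:2]).round(2),'T',np.round(s['ft_torque'],2))
E
python3 f2.py
```

```text
p [ 491.2 -113.4  111.7] along 19.0 off centre -0.27 F [-0.2  0.1 -0.8] F.n -0.2 T [-0.01 -0.07 -0.02]
```

Request:
move_arm:
  slide:
    - [0,1.4,3]
    - [0,2.9,5.9]
    - [0,4.4,8.9]
    - [0,5.9,11.8]
    - [0,7.4,14.7]
    - [0,8.9,17.7]
    - [0,10.4,20.6]
    - [0,11.9,23.5]
  rot:
    - [0,0,0]
    - [0,0,0]
    - [0,0,0]
    - [0,0,0]
    - [0,0,0]
    - [0,0,0]
    - [0,0,0]
    - [0,0,0]
  fingers: [1,1,1,1,1,1,1,1]

```text
time_s: 13.03
eef_pos: [510.2, -95.5, 111.7]
eef_rot: [0.7, -0.102, 0.7, 0.102]
ft_force: [-0.2, -0.6, -0.2]
opening: 24.0
```

```bash
python3 f2.py
```

```text
p [510.2 -95.5 111.7] along 45.1 off centre -0.06 F [-0.2 -0.6 -0.2] F.n 0.32 T [ 0.03 -0.09 -0.02]
```

Tracking the centre line with no contact force; continuing.

Request:
move_arm:
  slide:
    - [0,1.5,3]
    - [0,3.0,5.9]
    - [0,4.5,8.9]
    - [0,6.0,11.8]
    - [0,7.5,14.7]
    - [0,9.0,17.7]
    - [0,10.5,20.6]
    - [0,12.0,23.5]
  rot:
    - [0,0,0]
    - [0,0,0]
    - [0,0,0]
    - [0,0,0]
    - [0,0,0]
    - [0,0,0]
    - [0,0,0]
    - [0,0,0]
  fingers: [1,1,1,1,1,1,1,1]

```text
time_s: 13.7
eef_pos: [529.3, -77.3, 111.7]
eef_rot: [0.7, -0.102, 0.7, 0.102]
ft_force: [0.5, 0.3, -1.6]
opening: 24.2
```

```bash
python3 f2.py
```

```text
p [529.3 -77.3 111.7] along 71.5 off centre -0.04 F [ 0.5  0.3 -1.6] F.n 0.16 T [ 0.07 -0.11 -0.01]
```

Request:
move_arm:
  slide:
    - [0,1.5,3]
    - [0,3.0,5.9]
    - [0,4.5,8.9]
    - [0,6.0,11.8]
    - [0,7.5,14.7]
    - [0,9.0,17.7]
    - [0,10.5,20.6]
    - [0,12.0,23.5]
  rot:
    - [0,0,0]
    - [0,0,0]
    - [0,0,0]
    - [0,0,0]
    - [0,0,0]
    - [0,0,0]
    - [0,0,0]
    - [0,0,0]
  fingers: [1,1,1,1,1,1,1,1]

```text
time_s: 14.37
eef_pos: [548.4, -59.1, 111.7]
eef_rot: [0.7, -0.102, 0.7, 0.102]
ft_force: [0.6, 0.3, -0.8]
opening: 23.9
```

```bash
python3 f2.py
```

```text
p [548.4 -59.1 111.7] along 97.9 off centre -0.0 F [ 0.6  0.3 -0.8] F.n 0.17 T [-0.08 -0.11  0.03]
```

Request:
move_arm:
  slide:
    - [0,1.5,3]
    - [0,3.0,5.9]
    - [0,4.5,8.9]
    - [0,6.0,11.8]
    - [0,7.5,14.7]
    - [0,9.0,17.7]
    - [0,10.5,20.6]
    - [0,12.0,23.5]
  rot:
    - [0,0,0]
    - [0,0,0]
    - [0,0,0]
    - [0,0,0]
    - [0,0,0]
    - [0,0,0]
    - [0,0,0]
    - [0,0,0]
  fingers: [1,1,1,1,1,1,1,1]

```text
time_s: 15.03
eef_pos: [567.5, -40.9, 111.7]
eef_rot: [0.7, -0.102, 0.7, 0.102]
ft_force: [0.2, 0.3, 0.2]
opening: 23.8
```

```bash
python3 f2.py
```

```text
p [567.5 -40.9 111.7] along 124.2 off centre 0.02 F [0.2 0.3 0.2] F.n -0.08 T [-0.06 -0.09 -0.02]
```

Request:
move_arm:
  slide:
    - [0,1.6,3.1]
    - [0,3.2,6.2]
    - [0,4.8,9.3]
    - [0,6.4,12.4]
    - [0,8.0,15.6]
    - [0,9.6,18.7]
    - [0,11.0,21.5]
    - [0,12.3,24]
  rot:
    - [0,0,0]
    - [0,0,0]
    - [0,0,0]
    - [0,0,0]
    - [0,0,0]
    - [0,0,0]
    - [0,0,0]
    - [0,0,0]
  fingers: [1,1,1,1,1,1,1,1]

```text
time_s: 15.7
eef_pos: [587.0, -22.2, 111.7]
eef_rot: [0.7, -0.102, 0.7, 0.102]
ft_force: [-0.6, -0.1, -0.2]
opening: 24.1
```

```bash
python3 f2.py
```

```text
p [587.  -22.2 111.7] along 151.3 off centre 0.0 F [-0.6 -0.1 -0.2] F.n -0.31 T [-0.07 -0.12  0.05]
```

At the peak; a short probe for the roof-side wall will locate the short slope's centre line.

Request:
move_arm:
  slide:
    - [0,0.7,1.3]
    - [0,1.4,2.7]
    - [0,1.8,3.6]
    - [0,1.8,3.6]
  rot:
    - [0,0,0]
    - [0,0,0]
    - [0,0,0]
    - [0,0,0]
  fingers: [1,1,1,1]

```text
time_s: 16.03
eef_pos: [589.8, -19.6, 111.7]
eef_rot: [0.7, -0.102, 0.7, 0.102]
ft_force: [-0.9, 0.1, -0.6]
opening: 24.0
```

```bash
sed -i 's/^n=.*/n=np.array([.884,.4677])/' f.py; python3 f.py
```

```text
p [589.6 -19.9 111.7] n.p 511.92 F [-0.1 -0.3 -0.9] F.n -0.24 T [-0.03 -0.11 -0.  ]
```

Request:
move_arm:
  slide:
    - [0,0.3,0.7]
    - [0,0.6,1.3]
    - [0,0.6,1.3]
  rot:
    - [0,0,0]
    - [0,0,0]
    - [0,0,0]
  fingers: [1,1,1]

```text
time_s: 16.48
eef_pos: [590.7, -18.9, 111.7]
eef_rot: [0.7, -0.102, 0.7, 0.102]
ft_force: [0.4, -0.3, -1.0]
opening: 24.0
```

```bash
python3 f.py
```

```text
p [590.8 -18.9 111.7] n.p 513.38 F [ 0.3 -0.6 -0.8] F.n -0.03 T [-0.13 -0.01  0.02]
```

Wall contact starts at about n2=513.2, which puts the centre at 510.7 as estimated. Next: down the short slope.

Request:
move_arm:
  slide:
    - [0,-0.3,-1.3]
    - [0,-0.5,-2.5]
    - [0,1.5,-2.9]
    - [0,4.5,-3.5]
    - [0,7.7,-4.2]
    - [0,10.9,-4.8]
    - [0,14.1,-5.5]
    - [0,17.3,-6.1]
  rot:
    - [0,0,0]
    - [0,0,0]
    - [0,0,0]
    - [0,0,0]
    - [0,0,0]
    - [0,0,0]
    - [0,0,0]
    - [0,0,0]
  fingers: [1,1,1,1,1,1,1,1]

```text
time_s: 17.35
eef_pos: [579.9, -3.4, 111.7]
eef_rot: [0.7, -0.102, 0.7, 0.102]
ft_force: [-0.0, -0.2, -0.4]
opening: 23.8
```

```bash
sed -e 's/^d=.*/d=np.array([-.468,.8837]);n=np.array([.884,.4677]);S=np.array([588.7,-20.6])/' -e 's/421.5/510.7/' f2.py > f3.py; python3 f3.py
```

```text
p [579.9  -3.4 111.7] along 19.3 off centre 0.28 F [-0.  -0.2 -0.4] F.n -0.1 T [-0.01 -0.11  0.01]
```

Request:
move_arm:
  slide:
    - [0,3.2,-0.8]
    - [0,6.4,-1.5]
    - [0,9.7,-2.2]
    - [0,12.9,-2.8]
    - [0,16.1,-3.5]
    - [0,19.4,-4.1]
    - [0,22.6,-4.8]
    - [0,25.8,-5.4]
  rot:
    - [0,0,0]
    - [0,0,0]
    - [0,0,0]
    - [0,0,0]
    - [0,0,0]
    - [0,0,0]
    - [0,0,0]
    - [0,0,0]
  fingers: [1,1,1,1,1,1,1,1]

```text
time_s: 18.02
eef_pos: [567.3, 19.5, 111.7]
eef_rot: [0.7, -0.102, 0.7, 0.102]
ft_force: [0.1, -0.2, -1.2]
opening: 23.9
```

```bash
python3 f3.py
```

```text
p [567.3  19.5 111.7] along 45.4 off centre -0.05 F [ 0.1 -0.2 -1.2] F.n 0.02 T [-0.05 -0.1  -0.01]
```

Request:
move_arm:
  slide:
    - [0,3.2,-0.7]
    - [0,6.5,-1.3]
    - [0,9.7,-2.0]
    - [0,12.9,-2.6]
    - [0,16.2,-3.3]
    - [0,19.4,-3.9]
    - [0,22.6,-4.6]
    - [0,25.8,-5.2]
  rot:
    - [0,0,0]
    - [0,0,0]
    - [0,0,0]
    - [0,0,0]
    - [0,0,0]
    - [0,0,0]
    - [0,0,0]
    - [0,0,0]
  fingers: [1,1,1,1,1,1,1,1]

```text
time_s: 18.68
eef_pos: [555.0, 42.8, 111.7]
eef_rot: [0.7, -0.102, 0.7, 0.102]
ft_force: [0.3, -1.1, -0.8]
opening: 23.6
```

```bash
python3 f3.py
```

```text
p [555.   42.8 111.7] along 71.8 off centre -0.07 F [ 0.3 -1.1 -0.8] F.n -0.2 T [-0.02 -0.14 -0.01]
```

Last 13 mm to the foot, with a hold before lifting.

Request:
move_arm:
  slide:
    - [0,3.2,-0.6]
    - [0,6.4,-1.2]
    - [0,9.4,-1.8]
    - [0,11.8,-2.3]
    - [0,12.9,-2.5]
    - [0,12.9,-2.5]
    - [0,12.9,-2.5]
  rot:
    - [0,0,0]
    - [0,0,0]
    - [0,0,0]
    - [0,0,0]
    - [0,0,0]
    - [0,0,0]
    - [0,0,0]
  fingers: [1,1,1,1,1,1,1]

```text
time_s: 19.27
eef_pos: [549.1, 54.0, 111.7]
eef_rot: [0.7, -0.102, 0.7, 0.102]
ft_force: [-0.4, -0.3, -0.5]
opening: 23.9
```

```bash
python3 f3.py
python3 - <<'E'
from h import *
im=capture('side');p=st()[1]
print('tip px',proj('side',p-[0,0,100.7]))
im=cv2.convertScaleAbs(im[185:245,215:295],alpha=1.5)
cv2.imwrite('pics/s5.png',cv2.resize(im,(800,600),interpolation=cv2.INTER_CUBIC))
E
```

```text
p [549.1  54.  111.7] along 84.5 off centre 0.01 F [-0.4 -0.3 -0.5] F.n -0.47 T [ 0.01 -0.1   0.05]
tip px [247.88929045 230.13905727]
```

View pics/s5.png

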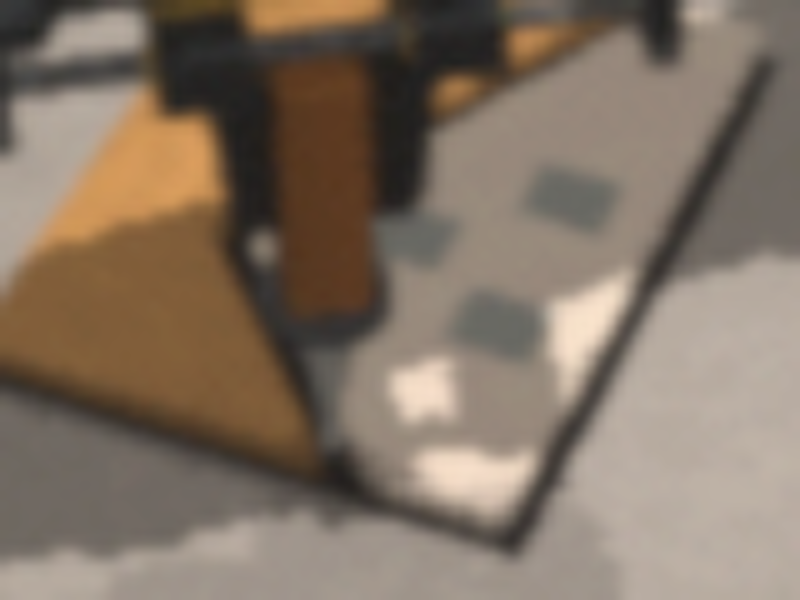

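The tip sits in the joint near (330,450), about 11 mm short of the panel edge at (345,485). Next: lift straight out and carry it back.

Request:
move_arm:
  slide:
    - [-3,0,0]
    - [-9,0,0]
    - [-18,0,0]
    - [-30,0,0]
    - [-50,0,0]
    - [-72,0,0]
    - [-90,10,0]
    - [-100,30,0]
  rot:
    - [0,0,0]
    - [0,0,0]
    - [0,0,0]
    - [0,0,0]
    - [0,0,0]
    - [0,0,0]
    - [0,0,0]
    - [0,0,0]
  fingers: [1,1,1,1,1,1,1,1]

```text
time_s: 19.98
eef_pos: [542.5, 80.9, 215.1]
eef_rot: [0.701, -0.101, 0.698, 0.1]
ft_force: [0.4, -0.3, -1.1]
opening: 24.1
```

Request:
move_arm:
  slide:
    - [0,30,0]
    - [0,65,0]
    - [0,100,0]
    - [0,140,0]
    - [0,180,0]
    - [0,215,0]
    - [0,245,0]
    - [0,262,0]
  rot:
    - [0,0,0]
    - [0,0,0]
    - [0,0,0]
    - [0,0,0]
    - [0,0,0]
    - [0,0,0]
    - [0,0,0]
    - [0,0,0]
  fingers: [1,1,1,1,1,1,1,1]

```text
time_s: 20.65
eef_pos: [463.8, 338.6, 213.5]
eef_rot: [0.7, -0.102, 0.699, 0.104]
ft_force: [1.3, -0.3, 0.3]
opening: 24.0
```

Request:
move_arm:
  slide:
    - [0,0,0]
    - [0,0,0]
  rot:
    - [0,0,0]
    - [0,0,0]
  fingers: [1,1]

```text
time_s: 20.82
eef_pos: [465.5, 335.0, 212.7]
eef_rot: [0.7, -0.102, 0.699, 0.103]
ft_force: [0.3, -1.1, -0.8]
opening: 24.1
```

Run:
```python
from h import *
to([465.6,334.1,107])
im=capture('side')
p=st()[1];print('tip',proj('side',p-[0,0,100.7]),'mouth',proj('side',[466.3,332,66]))
im=cv2.convertScaleAbs(im[250:350,210:330],alpha=1.5)
cv2.imwrite('pics/s6.png',cv2.resize(im,(720,600),interpolation=cv2.INTER_CUBIC))
```

```text
t 20.8167 p [465.5 335.  212.7] jaw 16.7 q [-0.27  0.5  -0.57  1.75  0.32  0.99 -0.68] F [ 0.3 -1.1 -0.8] open 24.1
slide [105.7  -0.9  -0.3]
tip [269.82590523 305.69536053] mouth [269.56742125 316.00611006]
```

View pics/s6.png

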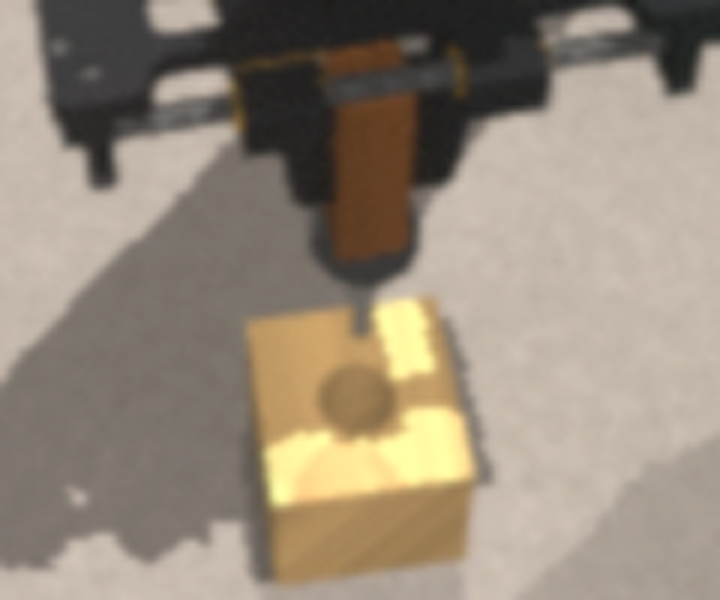

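The tip (361,335) hangs directly above the hole (357,400). Next: lower it, slowly at the end.

Request:
move_arm:
  slide:
    - [10,-0.9,-0.3]
    - [28,-0.9,-0.3]
    - [48,-0.9,-0.3]
    - [65,-0.9,-0.3]
    - [80,-0.9,-0.3]
    - [90,-0.9,-0.3]
    - [96,-0.9,-0.3]
    - [99,-0.9,-0.3]
  rot:
    - [0,0,0]
    - [0,0,0]
    - [0,0,0]
    - [0,0,0]
    - [0,0,0]
    - [0,0,0]
    - [0,0,0]
    - [0,0,0]
  fingers: [1,1,1,1,1,1,1,1]

```text
time_s: 21.53
eef_pos: [466.0, 332.0, 111.8]
eef_rot: [0.699, -0.102, 0.7, 0.101]
ft_force: [0.3, -0.4, -1.2]
opening: 24.1
```

Request:
move_arm:
  slide:
    - [1,0,0]
    - [2,0,0]
    - [3,0,0]
    - [4,0,0]
    - [5,0,0]
    - [6,0,0]
    - [6.5,0,0]
    - [6.5,0,0]
  rot:
    - [0,0,0]
    - [0,0,0]
    - [0,0,0]
    - [0,0,0]
    - [0,0,0]
    - [0,0,0]
    - [0,0,0]
    - [0,0,0]
  fingers: [1,1,1,1,1,1,1,1]

```text
time_s: 22.2
eef_pos: [466.0, 333.3, 106.6]
eef_rot: [0.7, -0.102, 0.7, 0.102]
ft_force: [-0.6, -0.8, 3.7]
opening: 24.1
```

```bash
python3 f.py
```

```text
p [465.9 333.3 106.6] n.p 567.77 F [-0.4 -0.8  4.1] F.n -0.74 T [-0.26  0.14 -0.  ]
```

Contact at the expected height (TCP 106.6, about 5 N upward): the collar is seated. Next: open gently, wait and retreat.

Request:
move_arm:
  slide:
    - [0,0,0]
    - [0,0,0]
    - [0,0,0]
    - [0,0,0]
    - [0,0,0]
    - [0,0,0]
    - [0,0,0]
    - [0,0,0]
  rot:
    - [0,0,0]
    - [0,0,0]
    - [0,0,0]
    - [0,0,0]
    - [0,0,0]
    - [0,0,0]
    - [0,0,0]
    - [0,0,0]
  fingers: [0.4,0.35,0.3,0.2,0.1,0,-0.2,-0.4]

```text
time_s: 23.07
eef_pos: [465.8, 333.1, 106.2]
eef_rot: [0.7, -0.102, 0.7, 0.102]
ft_force: [-0.6, 0.0, 0.6]
opening: 55.2
```

Request:
move_arm:
  slide:
    - [0,0,0]
    - [0,0,0]
    - [-5,0,0]
    - [-20,0,0]
    - [-45,0,0]
    - [-75,0,0]
    - [-105,0,0]
    - [-130,0,0]
  rot:
    - [0,0,0]
    - [0,0,0]
    - [0,0,0]
    - [0,0,0]
    - [0,0,0]
    - [0,0,0]
    - [0,0,0]
    - [0,0,0]
  fingers: [-0.6,-0.8,-0.8,-0.8,-0.8,-0.8,-0.8,-0.8]

```text
time_s: 23.73
eef_pos: [465.9, 333.4, 238.7]
eef_rot: [0.7, -0.102, 0.699, 0.102]
ft_force: [0.6, -0.5, -0.2]
opening: 79.1
```

Request:
move_arm:
  slide:
    - [0,0,0]
    - [0,0,0]
    - [0,0,0]
    - [0,0,0]
  rot:
    - [0,0,0]
    - [0,0,0]
    - [0,0,0]
    - [0,0,0]
  fingers: [-0.8,-0.8,-0.8,-0.8]

```text
time_s: 24.07
eef_pos: [465.2, 332.4, 235.0]
eef_rot: [0.699, -0.102, 0.7, 0.101]
ft_force: [0.2, 0.3, 0.6]
opening: 78.9
```

Run:
```python
from h import *
im=capture('side');cv2.imwrite('pics/side7.png',im)
to([466,333,240])
b=cv2.imread('pics/side0.png')
a=[cv2.resize(cv2.convertScaleAbs(i[255:355,220:320],alpha=1.4),(400,400),interpolation=cv2.INTER_CUBIC) for i in(b,im)]
cv2.imwrite('pics/s7.png',np.hstack(a))
for l in('jar_mid','tower_mid','tape_roll_mid'):print(l,[(np.round(r['point'],1).tolist(),round(r['confidence'],2)) for r in recognise('side',l)[:2]])
```

```text
t 24.1167 p [465.2 332.5 234.9] jaw 16.6 q [-0.26  0.47 -0.59  1.73  0.3   1.03 -0.66] F [0.3 0.3 0.4] open 79.4
slide [-5.1  0.3  0.9]
jar_mid []
tower_mid [([224.5, 139.8], 0.89)]
tape_roll_mid [([178.7, 287.6], 0.75)]
```

View pics/s7.png

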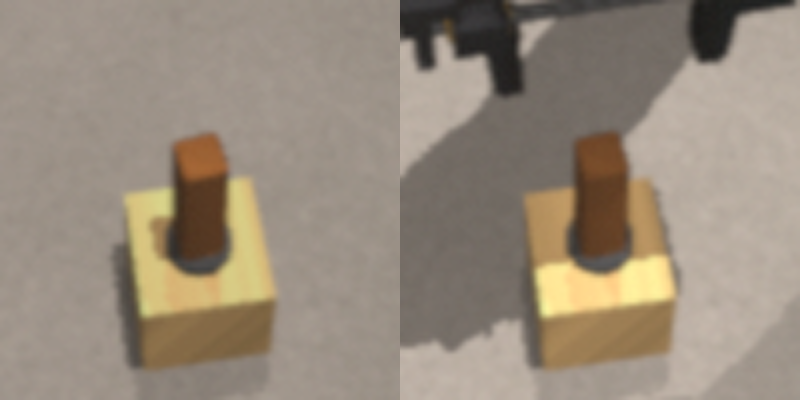

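The before and after crops match: the handle is upright at (600,200) with the collar flat on the stand, and the gripper is clear above it.

```bash
python3 -c "
from station import ctrl
print(ctrl.sign_off())"
```

```text
the job is handed in; nothing more can be done
None
```

I took the stylus from its stand and ran it through the joint in one pass at about 40 mm/s. It went from the long-slope foot over the peak to the short-slope foot, with the tip about 7 mm below the boards' top. I then set it back in the stand and handed the job in at about 24 s; no verdict was reported.

**Force and tracking:** The groove centre came from light sideways probes at the start and peak, where the force readings averaged about 1 N. Readings between moves during the pass stayed within the sensor noise and about 0.3 mm of the centre line. Force was not read continuously within each move.

**Return:** The collar seated at the same height as at pick-up, with about 5 N upward. The last side picture matches the first: stylus upright, collar flat, gripper clear.

**Bystanders:** The tower and tape roll were found within about 3 px of their first positions. The network did not find the jar in the last picture, so it is unchecked, though the arm never worked near it.

**Disagreement:** The two cameras placed the groove about 3 mm apart, so I used the contact probes to settle the centre line. Position along the long slope came from the cameras' average and agreed with the probe at the peak.

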